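Check the spring of the tilt plate against its scale mark

TASK

Check the spring of the tilt plate: with the fingertips against its upright pin, push the wooden chock sideways along the bench right out from under the plate, without gripping, lifting or tipping it. Then press the plate's pointer corner down until the pointer is level with the marker's tooth on the scale, not well past it, keep it there for a second, and release so that the plate springs back up. Leave the marker and everything else on the bench where they are.

Things in the scene. Friction and masses are not known exactly. Their poses are not given: they have to be found in the camera images.
- mount: The fixed tilt-plate stand (dark steel base screwed to the bench). Origin on the bench right under the plate's centre, z up. Its +x axis points from the plate's centre to the corner with the pointer; its y axis is the plate's hinge line; its +y side is the side towards which the chock sticks out.
- tilt_plate (a joint): Tilt of the square aluminium plate (160 x 160 x 8 mm, a diamond with corners 113 mm from its centre along mount x and y; at rest its top is 70, its underside 62 mm above the bench). It hinges about mount y through its centre, 66 mm above the bench. 0 rad = level, at rest on its upper stop; grows as the pointer corner goes down, end stop 0.33 rad. A spring returns it.
- press_spot (a point): Point on the plate's top face near the pointer corner, 85 mm from the plate's centre along mount +x, where to press; it moves with the plate. The plate is 56 mm wide there. The spring needs about 4 N here to start it and about 12 N at 0.22 rad.
- pointer_tip (a point): Tip of the thin dark pointer (6 mm wide, 5 mm thick) that sticks out of the plate's corner, 150 mm from the plate's centre along mount +x; 66 mm above the bench at rest; it moves with the plate, and sinks 150 mm x sin(tilt).
- marker_tip (a point): End of the small steel tooth (3 mm thick) of the marker on the upright white scale (24 mm wide, top 112 mm above the bench) beside the pointer, on its mount -y side. This is the mark: the pointer tip must come to its height, 18 to 33 mm below the pointer's rest. The tooth ends 5 mm short of the pointer's path. The marker stays where it is set.
- chock: Loose wooden chock (about 0.18 kg) that props the pointer corner. Origin on its underside, under its block's centre; z up, +y along its bar towards the pin, about mount +y. Block 36 (x) x 40 (y) mm, 60 mm tall, 2 mm below the plate, about 67 mm from the plate's centre along mount x. It is out from under the plate once its centre is over 87 mm to the mount's +y side.
- chock_pin (a point): Centre of the top of the chock's upright round pin, 18 mm thick, 70 mm above the bench, 125 mm from the chock's origin along its +y. The pin stands on the chock's bar (30 mm wide, 16 mm thick, from 20 mm behind the origin to 140 mm ahead along +y), which sticks out from under the plate. Between pin and plate edge is room for a closed gripper.
- jar: Bystander, leave alone: closed amber glass jar with a metal lid, 60 mm wide, 75 mm tall. Origin at the centre of its underside.
- glue: Bystander, leave alone: white glue bottle, 56 mm wide, 160 mm tall. Origin at the centre of its underside.
- frame_sample: Bystander, leave alone: L-shaped dark wood frame-corner sample, one leg 90 mm along its x (28 mm wide), one reaching 76 mm along its +y from the -x end, 25 mm high. Origin on the underside at the middle of the first leg.
- sanding_block: Bystander, leave alone: cork sanding block, 100 x 62 x 32 mm. Origin at the centre of its underside.
- screwdriver: Bystander, leave alone: screwdriver with a black handle, lying along its x. Origin on its underside.
- tin: Bystander, leave alone: small closed tin, 54 mm wide, 58 mm tall. Origin at the centre of its underside.
- offcut: Bystander, leave alone: loose wood offcut, 120 x 40 x 22 mm, lying. Origin at the centre of its underside.

How it is judged:
On the way, in this order (a step that is already met when the one before it is completed fails the run):
1. the chock's block has been pushed out from under the plate, on the bench (its centre over 85 mm to the mount's +y side) (y of chock in the frame of mount above 0.085 m and angle between chock's own z axis and vertical below 0.1 rad and value of joint tilt_plate below 0.03 rad), for 0.2 s.
2. the pointer tip is kept within 3.5 mm of the marker tooth's height for 0.8 s (z of pointer_tip in the frame of marker_tip between -0.0035 and 0.0035 m), for 0.8 s.
At the end, for the whole second after the job is handed in: The plate has sprung back level (under 0.02 rad), the chock lies flat on the bench and still, its block's centre over 85 mm to the mount's +y side, and the marker is within 4 mm of where it was set (value of joint tilt_plate below 0.02 rad and y of chock in the frame of mount above 0.085 m and angle between chock's own z axis and vertical below 0.1 rad and height (world z) of chock below 0.006 m and linear speed of chock below 0.02 m/s and distance of marker_tip from where it was at the start of the episode below 0.004 m); the robot touches nothing.
It fails at once if the pointer is pressed more than 7 mm below the marker's tooth (z of pointer_tip in the frame of marker_tip below -0.007 m).
It fails at once if the chock is lifted more than 15 mm or tipped over 0.3 rad (height (world z) of chock above 0.015 m or angle between chock's own z axis and vertical above 0.3 rad).
It fails at once if the chock is gripped or rammed (over 15 N from the fingers) (contact force between the fingers and chock above 15 N).
It fails at once if the marker is shifted by more than 4 mm (distance of marker_tip from where it was at the start of the episode above 0.004 m).
It fails at once if a bystander is shifted by more than 20 mm (distance of any of jar, glue, frame_sample, sanding_block, screwdriver, tin, offcut from where it was at the start of the episode above 0.02 m).
It also fails if it takes over 48 s, if anything falls off the work surface, if the arm or the gripper's body presses on something with over 40 N, if the wrist force passes 120 N, or if a joint passes its speed limit or range.

ROBOT

A 6-joint arm with a two-finger parallel gripper is mounted at the origin on the work surface. World frame = base frame: x ahead of the robot, y to its left, z up, the work surface at z = 0. Lengths are in m, angles in rad, forces in N, time in s.
With the tool pointing down it reaches from about 0.325 to 0.775 m from the base axis. Payload 5.5 kg.
Tool frame: the origin (TCP) lies between the finger pads; the fingertips stand 8 mm ahead of it and the grasp point (between the pads) lies 11 mm behind it (tcp_to_tips is the distance from the TCP to the fingertips, in m); z points along the fingers, y is the direction in which the jaws open and shut (so a half turn about z gives the same grasp; the last joint's range is limited). The gripper opens to 88 mm and grips with 3 to 60 N. Pads are 20 mm wide; open, the fingers measure 115 mm over their backs; the gripper's body (75 mm by 178 mm) begins 61 mm behind the grasp point.
Start: joints at [-1.291, 0.091, 1.231, -0, 1.82, -0.057], TCP at [0.198, -0.566, 0.231] pointing down, gripper open.
Joint ranges: [-2.87, 2.87], [-0.86, 2.18], [0.17, 2.46], [-1.51, 4.65], [0.06, 2.69], [-2.65, 2.65]. Speed limits (rad/s): [2.57, 2.57, 3.01, 3.14, 3.14, 3.14].

INTERFACE

Orientations are given as a unit quaternion [w, x, y, z].
In Python, from bench import * gives the robot as it stands. Calls block until the motion is done:
- move_to(position, orientation): joint-space move of the TCP to a pose.
- move_l(position, speed=0.15, orientation=None): straight line of the TCP; orientation=None keeps the orientation; speed is the mean speed in m/s.
- movej(angles): joint-space move.
- gripper_open() and close(): open the fingers fully, or close them until they stop; the grip force is fixed at half the most.
- hold(seconds).
- inverse_kinematics(position, orientation): joint angles nearest the present ones, or None.
- state(): the state.
- get_image(name): name is "scene" or "top"; returns a dict with "frame" (384x512x3 uint8, blue, green, red), "depth" (384x512 float32, m along the optical axis (not along the pixel's ray), 0 where there is no reading), "camera_matrix" (3x3 intrinsics, pixels), "k1" (the pictures are not rectified: a ray, as slopes to the right and down, at radius r is drawn at 1 + k1 r^2 times it, then the intrinsics apply), "view" (4x4, takes a point from world to camera coordinates). Camera axes: x right, y up, looking along -z (the intrinsics and any distortion apply to the point x, -y, -z); pixel columns grow to the right and rows downward; lengths in m; the calibration is good to about 2 mm. A picture is of the moment at which its call begins.
A pose or a line that the arm cannot do raises IKError and nothing moves.
- job_done(): hands the job in, once; it reports no verdict.
The state is a dict: "time": time; "joint_pos": joint angles; "dq": joint speeds; "joint_torque": joint torques, N m; "ee_pos": TCP position; "ee_rot": TCP orientation; "ft_force": force on the tool from outside, world axes, zero at the start; "moment": the same for the moment, N m; "finger_gap": finger opening in m.
Only numpy, scipy, OpenCV 4.12 (cv2) and the standard library are available. Lean on these libraries where they do the work, as an engineer would, in place of code of your own. Each camera call takes 0.05 s, during which the arm holds its last target.

## Working session

There is one attempt and no reset: what is moved stays moved. The work goes in short steps, each a Python script; the robot and the scene stay as the last script left them, time stands still between calls to the robot, and variables do not carry over. Pictures are saved under pics/ and viewed, and the job is handed in when it is done.

```bash
mkdir -p pics; ls; cat > h.py <<'E'
from bench import *
import numpy as np, cv2
def snap(n,tag):
    im=get_image(n); cv2.imwrite(f'pics/{tag}.png',im['frame']); np.savez(f'pics/{tag}.npz',**im); return im
def load(tag): return dict(np.load(f'pics/{tag}.npz'))
def ray(im,u,v):
    K=im['camera_matrix'];k=float(im['k1']);xd=(u-K[0,2])/K[0,0];yd=(v-K[1,2])/K[1,1]
    x,y=xd,yd
    for _ in range(30):
        s=1+k*(x*x+y*y);x,y=xd/s,yd/s
    T=np.linalg.inv(im['view']);return T[:3,3],T[:3,:3]@np.array([x,-y,-1.])
def pz(im,u,v,z):
    o,d=ray(im,u,v);return o+d*(z-o[2])/d[2]
def pd(im,u,v):
    o,d=ray(im,u,v);return o+d*float(im['depth'][int(round(v)),int(round(u))])
def proj(im,p):
    c=im['view']@np.append(p,1.);x,y=c[0]/-c[2],-c[1]/-c[2];s=1+float(im['k1'])*(x*x+y*y)
    K=im['camera_matrix'];return K[0,0]*x*s+K[0,2],K[1,1]*y*s+K[1,2]
def crop(tag,u0,u1,v0,v1,s,out):
    f=cv2.imread(f'pics/{tag}.png')[v0:v1,u0:u1];cv2.imwrite(f'pics/{out}.png',cv2.resize(f,None,fx=s,fy=s,interpolation=cv2.INTER_CUBIC))
E
python3 - <<'E'
from h import *
for n in ('scene','top'):
    im=snap(n,n+'0'); print(n,np.linalg.inv(im['view'])[:3,3],im['camera_matrix'][0,0],im['k1'])
s=state();print(s['time'],s['ee_pos'],s['ee_rot'],s['ft_force'],s['finger_gap'])
E
```

```text
pics
scene [1.04065751 0.27182742 0.90697941] 496.74138539508476 -0.19809160641187903
top [ 0.36020134 -0.00221018  1.1055808 ] 465.31195452581943 -0.059342014764543656
0.1 [ 0.19819549 -0.56606518  0.22961078] [-8.67949691e-04  9.85857663e-01  1.67582532e-01 -9.78487169e-05] [ 0.26942358 -0.34387168  0.53136   ] 0.08788945424507606
```

View pics/scene0.png

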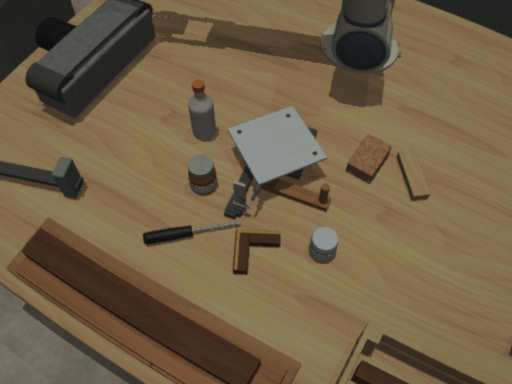

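View pics/top0.png

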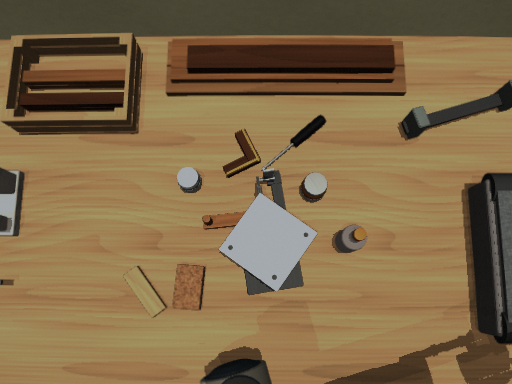

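The scene view shows the plate around (277,145), the pin at (325,190) and the scale near (238,195). In the top view the plate is at (268,242), the pin at (207,220) and the scale near (268,178). I'll enlarge both.

```bash
python3 - <<'E'
from h import *
crop('top0',190,330,160,300,5,'t0c'); crop('scene0',215,345,95,225,5,'s0c')
E
```

```text
(no output)
```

View pics/t0c.png

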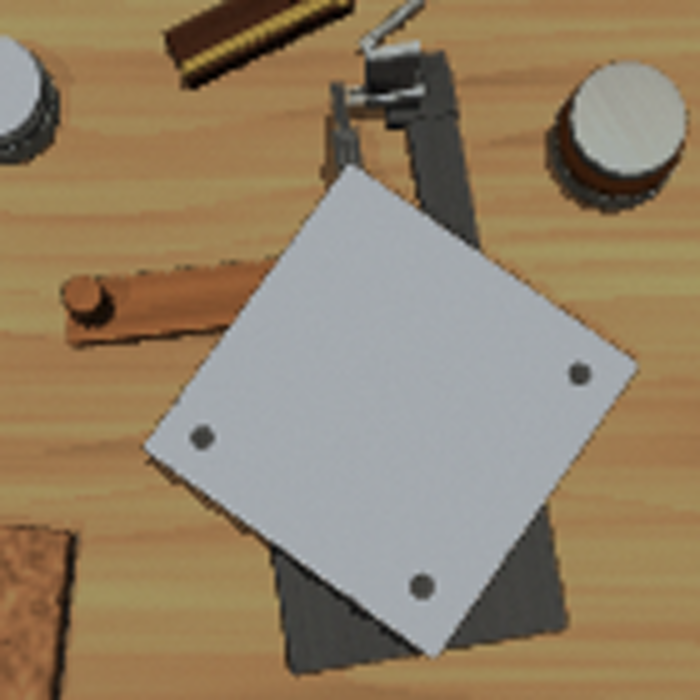

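View pics/s0c.png

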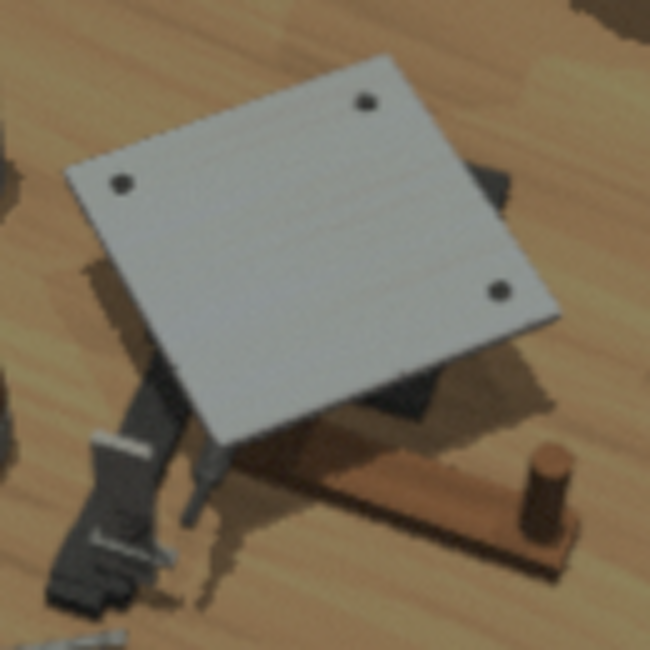

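```bash
python3 - <<'E'
from h import *
for tag,u0,v0,C,pin in (('top0',190,160,[(350,165),(637,367),(435,657),(145,447)],(82,297)),('scene0',215,95,[(220,445),(65,173),(390,55),(560,317)],(551,458))):
    im=load(tag); f=lambda c:(u0+c[0]/5-.4,v0+c[1]/5-.4)
    P=np.array([pz(im,*f(c),.070) for c in C]);print(tag);print(P.round(4))
    m=P.mean(0);print('c',m.round(4),'ax',np.degrees(np.arctan2(*(P[0]-P[2])[1::-1])),'ay',np.degrees(np.arctan2(*(P[3]-P[1])[1::-1])),np.linalg.norm(P[0]-P[2]),np.linalg.norm(P[1]-P[3]))
    print('pin',pz(im,*f(pin),.07).round(4),'depthpin',pd(im,*f(pin)).round(4),'plate depth',pd(im,*f((350,300))).round(4))
E
```

```text
top0
[[ 0.5678  0.0042  0.07  ]
 [ 0.4759 -0.1241  0.07  ]
 [ 0.3485 -0.0334  0.07  ]
 [ 0.4398  0.0951  0.07  ]]
c [ 0.458  -0.0145  0.07  ] ax 9.730218372219108 ay 99.35243528538396 0.22247586785029194 0.22213491515044043
pin [0.5071 0.1247 0.07  ] depthpin [0.5068 0.1245 0.0724] plate depth [0.5059 0.0041 0.0706]
scene0
[[ 0.5647  0.0051  0.07  ]
 [ 0.4748 -0.1227  0.07  ]
 [ 0.3444 -0.031   0.07  ]
 [ 0.4393  0.0975  0.07  ]]
c [ 0.4558 -0.0128  0.07  ] ax 9.299338309799449 ay 99.14535052224919 0.22325534991599014 0.22300354434971892
pin [0.5047 0.1241 0.07  ] depthpin [0.5049 0.1241 0.0702] plate depth [0.4764 0.0177 0.0723]
```

The two cameras agree on the mount to about 2 mm: centre (0.457, -0.014), yaw about 9.4°. The pin comes out at mount (0.071, 0.128), which fits the given sizes. Next I'll average some frames for the tooth and pointer, and measure the bystanders.

```bash
python3 - <<'E'
from h import *
for n in ('scene','top'):
    L=[get_image(n) for _ in range(8)]
    im=L[0]; F=np.mean([l['frame'].astype(float) for l in L],0); D=np.array([l['depth'] for l in L]); 
    im['depth']=np.median(np.where(D>0,D,np.nan),0).astype('f4'); im['F']=F; np.savez(f'pics/{n}A.npz',**im)
    g=np.clip(255*(F/255)**.6,0,255).astype('u1')
    u0,u1,v0,v1=(220,270,165,225) if n=='scene' else (235,295,160,210)
    cv2.imwrite(f'pics/{n}Az.png',cv2.resize(g[v0:v1,u0:u1],None,fx=10,fy=10,interpolation=cv2.INTER_NEAREST))
    print(n,'noise',np.std([l['frame'].astype(float) for l in L],0).mean(),np.nanstd(D,0).mean())
im=load('topA')
for nm,u,v,z in (('tin',188,177,.058),('glue',359,234,.16),('jar',315,183,.075),('sand',189,272,.032),('sandR',204,268,.032),('sandTL',177,266,.032),('frame corner L',225,172,.025),('frame R',259,158,.025),('frame top',240,131,.025),('drvtip',264,170,.0)):
    p=pz(im,u,v,z);R=np.array([[.9866,.1633],[-.1633,.9866]]);print(nm,p.round(3),'mount',(R@(p[:2]-[.457,-.0137])).round(3), pd(im,u,v)[2].round(3))
E
```

```text
scene noise 0.9474130609867064 0.013090491
top noise 0.7745285107355113 0.014186216
tin [0.607 0.17  0.058] mount [0.178 0.157] 0.059
glue [ 0.464 -0.199  0.16 ] mount [-0.024 -0.184] nan
jar [ 0.589 -0.121  0.075] mount [ 0.113 -0.128] 0.076
sand [0.39  0.166 0.032] mount [-0.037  0.188] 0.033
sandR [0.399 0.131 0.032] mount [-0.033  0.153] 0.019
sandTL [0.403 0.194 0.032] mount [-0.019  0.213] 0.032
frame corner L [0.627 0.087 0.025] mount [0.184 0.072] 0.014
frame R [0.662 0.006 0.025] mount [ 0.205 -0.014] 0.024
frame top [0.73  0.053 0.025] mount [0.28  0.021] nan
drvtip [ 0.638 -0.006  0.   ] mount [ 0.18  -0.022] 0.113
```

View pics/sceneAz.png

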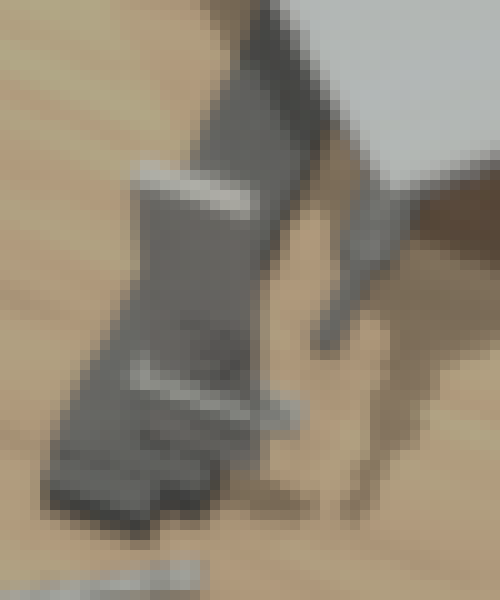

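View pics/topAz.png

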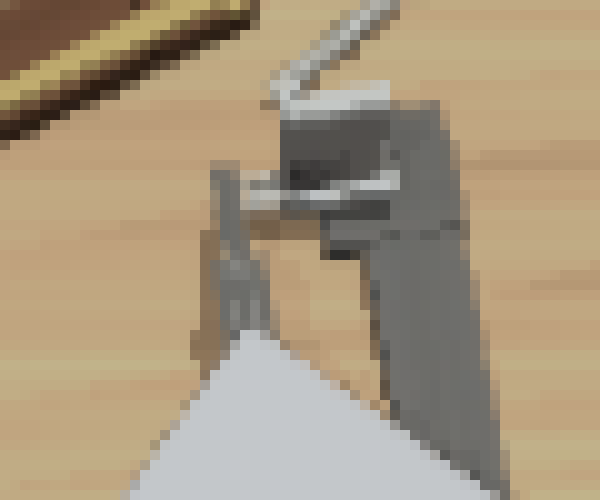

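```bash
python3 - <<'E'
from h import *
R=np.array([[.9866,.1633],[-.1633,.9866]])
def M(p): return np.round(np.append(R@(p[:2]-[.457,-.0137]),p[2])*1000).astype(int)
for n,us,vs in (('scene',range(243,256),range(196,212)),('top',range(255,265),range(175,184))):
    im=load(n+'A')
    print(n)
    for v in vs:
        print(v,' '.join('%4d,%3d,%3d'%tuple(M(pd(im,u,v))) if np.isfinite(im['depth'][v,u]) else '   .       ' for u in us))
    print('proj: tip top', np.round(proj(im,[*(np.array([.457,-.0137])+R.T@[.150,0]),.0685]),1))
    for z in (.033,.04,.048): print(z,np.round(proj(im,[*(np.array([.457,-.0137])+R.T@[.150,-.008]),z+.0015]),1))
    print('scale',[np.round(proj(im,[*(np.array([.457,-.0137])+R.T@[.150,y]),.112]),1) for y in (-.016,-.040)])
E
```

```text
scene
196    .         150,-15, 75  150,-12, 78  105,-29,  0  106,-27,  1  105,-25,  2  104,-23,  2  104,-21,  2  102,-19,  0  141, -2, 69  140,  0, 69  139,  2, 69  139,  4, 69
197  150,-17, 71  151,-15, 73  150,-13, 74  108,-28,  1  107,-26,  0  107,-24,  1  107,-22,  2  105,-20,  1  104,-18,  0  143, -1, 69  142,  1, 69  142,  3, 70  139,  4, 65
198  150,-17, 67  150,-15, 68  151,-12, 71  111,-27,  1  109,-25,  0  109,-23,  1  108,-21,  0  107,-19,  0  146, -2, 70  146,  0, 70  144,  2, 68  144,  4, 70  104, -9,  0
199  150,-17, 64  150,-15, 65  150,-13, 66  114,-26,  2    .         112,-22,  2  111,-20,  1  110,-18,  1  148, -1, 69  148,  1, 70  147,  3, 69  145,  4, 68  106, -8,  1
200  151,-17, 60  151,-15, 63  151,-13, 63  146,-13, 55  114,-23,  0  114,-21,  0  113,-19,  1  113,-17,  1  148, -1, 66  148,  1, 66  148,  3, 68  110, -9,  1  109, -7,  1
201  152,-17, 58  151,-15, 57  150,-13, 58  146,-13, 52  117,-23,  0  116,-20,  1  116,-18,  1  114,-17,  0  114,-14,  1  113,-12,  1  112,-11,  0    .           .       
202  151,-17, 52  150,-15, 53  151,-13, 56  146,-13, 48  119
[... 2451 characters left out ...]
 149,-14, 41  148,-17, 41
180  159,  4,  0  158,  1,  1  142,  1, 69  142, -2, 69  157, -6,  2  148, -7, 38    .         148,-12, 37  148,-14, 35  146,-16, 40
181  156,  4,  2  156,  2,  1  140,  1, 70  139, -1, 70  155, -5,  0  154, -8,  1  154,-10,  2  153,-13,  2  150,-14, 16  149,-17, 15
182  154,  5,  1  153,  2,  0  138,  1, 69  137, -1, 70  137, -3, 71  152, -7,  0  152,-10,  0  151,-12,  1  151,-15,  0  150,-17,  1
183  151,  5,  3  151,  3,  0  135,  2, 70  135,  0, 71  134, -3, 70  149, -7,  0  149, -9,  1  149,-12,  1  148,-14,  2  148,-17,  1
proj: tip top [256.8 176.8]
0.033 [260.3 179.6]
0.04 [260.3 178.9]
0.048 [260.3 178.1]
scale [array([263.7, 171.1]), array([274.5, 169.3])]
```

Depth is consistent here. The pointer's top is at about 69.4 mm (expected 68.5) and the tooth's top at about 38.5 mm, its end near mount (0.150, -0.005). That puts the required sink at roughly 30 mm. The bar is yawed about -2° from mount y and the push path is clear of the tin and sanding block. I'll close the gripper and go down between the pin and the plate.

```bash
cat >> h.py <<'E'
R=np.array([[.9866,.1633],[-.1633,.9866]]);C0=np.array([.457,-.0137])
def W(x,y,z): return np.array([*(C0+R.T@[x,y]),z])
def Mt(p): return np.append(R@(np.array(p)[:2]-C0),p[2])
a=np.radians(4.7);Q=[0,np.cos(a),np.sin(a),0]
def st():
    s=state();print('t',round(s['time'],2),'mount',Mt(s['ee_pos']).round(4),'F',(np.append(R@s['ft_force'][:2],s['ft_force'][2])).round(2),'gap',round(s['finger_gap'],4))
    return s
E
python3 - <<'E'
from h import *
close(); st()
move_to(W(.0708,.088,.23),Q); s=st();print(s['joint_pos'])
move_l(W(.0708,.088,.10),.15); st()
snap('scene','s1');snap('top','t1')
E
python3 -c "
from h import *
crop('s1',200,360,60,220,4,'s1c')"
```

```text
t 2.24 mount [-0.3455 -0.5029  0.2306] F [ 0.44  0.74 -0.16] gap 0.0005
t 4.8 mount [0.0709 0.0873 0.23  ] F [-0.06 -0.49 -0.39] gap 0.0003
[ 9.70400506e-02 -1.25684227e-01  1.44617466e+00 -2.34154528e-04
  1.82111368e+00  1.50481721e+00]
t 5.82 mount [0.0714 0.0879 0.1012] F [ 0.99 -0.85 -0.32] gap 0.0008
```

View pics/s1c.png

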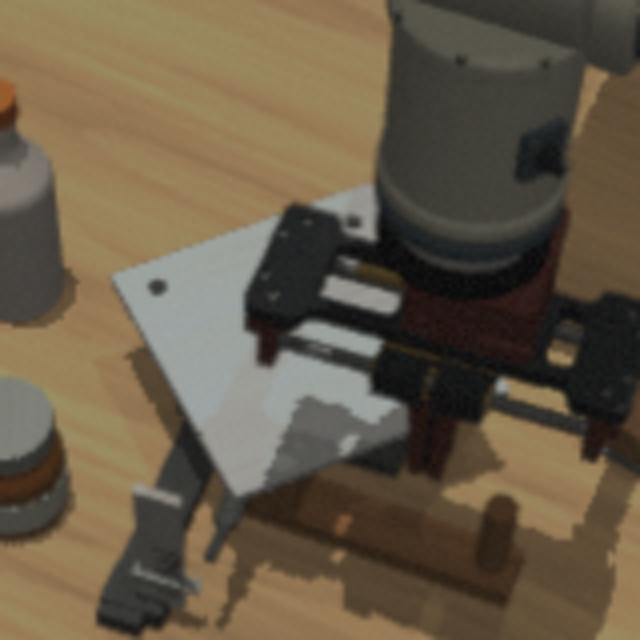

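The closed fingers sit above the gap between the plate edge (crop 400,470) and the pin (497,510). Before descending I'll check the height of the gripper body's feet at crop (265,350) and (597,445) against the plate.

```bash
python3 - <<'E'
from h import *
im=load('s1')
for c in ((265,350),(267,335),(597,445),(597,430),(425,460),(440,460),(497,500)):
    print(c,Mt(pd(im,200+c[0]/4-.4,60+c[1]/4-.4)).round(4))
E
```

```text
(265, 350) [0.1041 0.0129 0.1898]
(267, 335) [0.1015 0.0129 0.1977]
(597, 445) [0.1049 0.1679 0.1924]
(597, 430) [0.1054 0.1662 0.2037]
(425, 460) [0.0802 0.0884 0.1061]
(440, 460) [0.0807 0.0958 0.1106]
(497, 500) [0.067  0.1253 0.0706]
```

The feet bottom out about 85 mm above the TCP, so there is clearance. I'll descend and push slowly.

```bash
python3 - <<'E'
from h import *
move_l(W(.0708,.088,.032),.08); s=st()
if abs(s['ft_force'][2])<4:
    move_l(W(.0708,.100,.032),.03); st()
    move_l(W(.0708,.112,.032),.02); st()
    move_l(W(.0708,.122,.032),.03); st()
snap('scene','s2');snap('top','t2')
crop('s2',200,360,60,220,4,'s2c');crop('t2',170,330,150,310,4,'t2c')
E
```

```text
t 6.92 mount [0.0712 0.088  0.0327] F [-0.09  0.23  0.35] gap 0.0004
t 7.47 mount [0.0708 0.1002 0.032 ] F [-0.7  -0.28 -0.33] gap 0.0005
t 8.22 mount [0.0708 0.1121 0.032 ] F [-0.03  0.21 -0.54] gap 0.0003
t 8.7 mount [0.0708 0.1224 0.032 ] F [-0.27 -0.21  0.57] gap 0.0005
```

View pics/s2c.png

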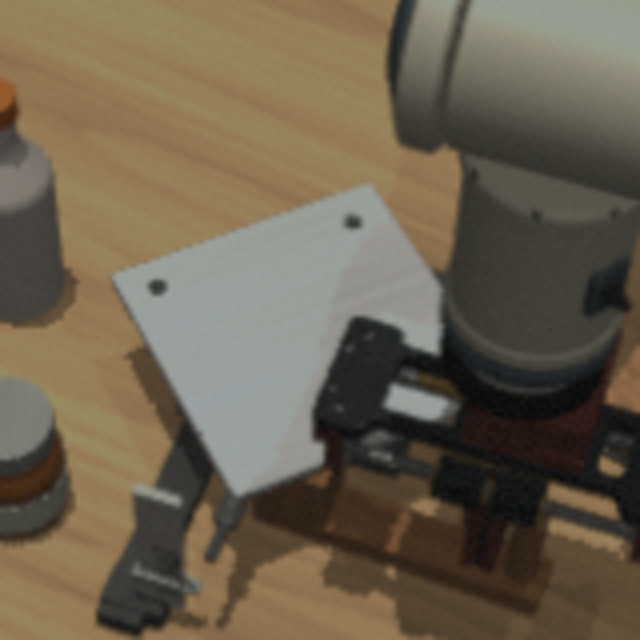

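The bar end has moved from crop (523,585) to (550,595), so the chock slides freely at low force. I'll continue the push.

```bash
python3 - <<'E'
from h import *
for y in (.145,.170,.190,.207):
    move_l(W(.0708,y,.032),.04); s=st()
    if np.linalg.norm(s['ft_force'])>8: break
snap('scene','s3');snap('top','t3')
crop('s3',200,380,60,240,4,'s3c')
E
```

```text
t 9.53 mount [0.0708 0.1453 0.032 ] F [-0.43  0.57 -0.11] gap 0.0006
t 10.3 mount [0.0708 0.1703 0.032 ] F [-0.05  0.29 -0.18] gap 0.0006
t 10.95 mount [0.0708 0.1904 0.032 ] F [ 0.94  0.07 -0.62] gap 0.0008
t 11.53 mount [0.0708 0.2074 0.032 ] F [-0.41  0.52  0.22] gap 0.0004
```

View pics/s3c.png

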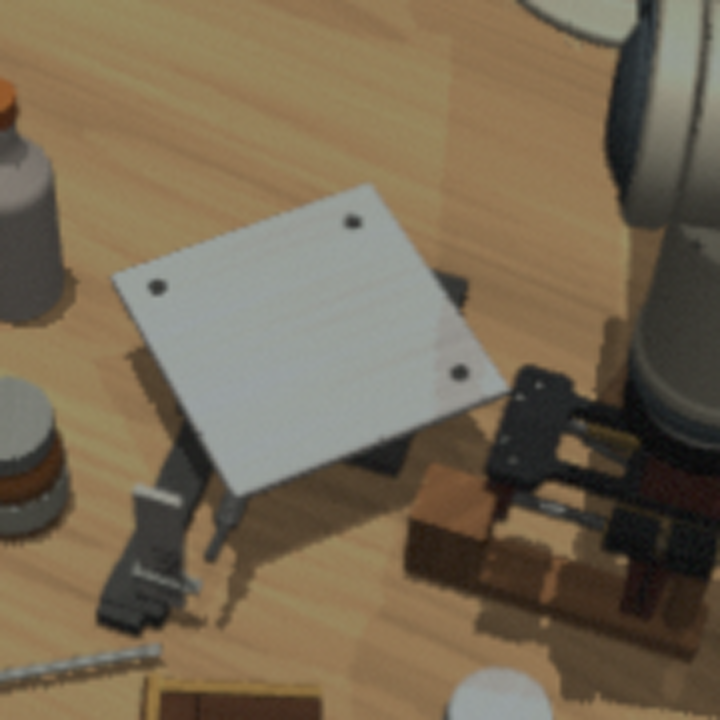

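The block stands clear of the plate, with its top face around crop (450,500). I'll measure its centre.

```bash
python3 - <<'E'
from h import *
im=load('s3'); f=lambda c:(200+c[0]/4-.4,60+c[1]/4-.4)
P=[Mt(pz(im,*f(c),.06)) for c in ((437,464),(407,520),(488,542))]
for p in P: print(p.round(4))
print('centre',((P[0]+P[2])/2).round(4), 'depth',Mt(pd(im,*f((450,500)))).round(4))
E
```

```text
[0.0492 0.0893 0.06  ]
[0.0872 0.0849 0.06  ]
[0.0857 0.1272 0.06  ]
centre [0.0675 0.1083 0.06  ] depth [0.0681 0.1019 0.06  ]
```

Block centre is at mount y of about 0.105 (limit 0.085), flat, and the plate is level. I'll back off, go above the press spot and descend to first contact.

```bash
python3 - <<'E'
from h import *
move_l(W(.0708,.190,.032),.08); move_l(W(.0708,.185,.15),.2); st()
move_l(W(.090,0,.12),.2); st()
move_l(W(.090,0,.085),.08); st()
move_l(W(.090,0,.078),.03); st()
move_l(W(.090,0,.073),.03); hold(.2); st()
snap('scene','s4')
crop('s4',200,380,60,240,4,'s4c')
E
```

```text
t 12.73 mount [0.0703 0.1851 0.1487] F [-0.28  0.28 -0.84] gap 0.0008
t 13.82 mount [0.09   0.0008 0.12  ] F [0.49 0.28 0.5 ] gap 0.0007
t 14.41 mount [0.0898 0.0001 0.0845] F [0.61 0.33 0.23] gap 0.0
t 14.79 mount [ 0.0903 -0.0001  0.0784] F [ 0.95 -0.01  1.8 ] gap 0.0004
t 15.31 mount [ 0.0904 -0.0001  0.0742] F [-0.06  0.23  6.54] gap 0.0008
```

View pics/s4c.png

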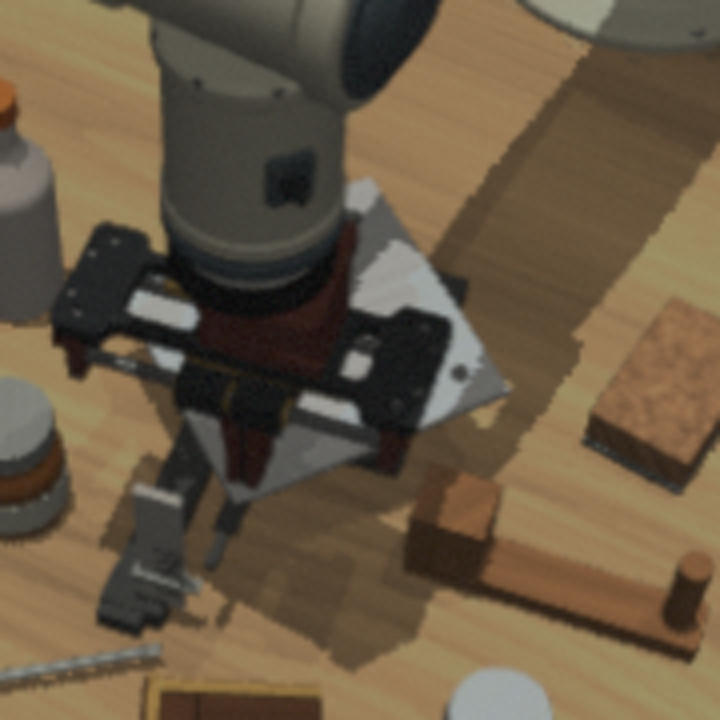

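The pointer (crop 215,550) and tooth (185,580) stay visible beside the gripper, and contact force is 6.5 N. I'll write a depth measurement of pointer against tooth, check it on the rest picture, then press in steps.

```bash
cat >> h.py <<'E'
def avg(n=6):
    L=[get_image('scene') for _ in range(n)];im=L[0];D=np.array([l['depth'] for l in L])
    im['depth']=np.nanmedian(np.where(D>0,D,np.nan),0);im['F']=np.mean([l['frame'].astype(float) for l in L],0);return im
def meas(im,show=0):
    P=[];PX=[]
    for v in range(185,222):
        for u in range(238,262):
            if np.isfinite(im['depth'][v,u]) and im['depth'][v,u]>0: P.append(Mt(pd(im,u,v))*1000);PX.append((u,v))
    P=np.array(P);x,y,z=P.T
    t=(y>-11.5)&(y<-4)&(x>142)&(x<156)&(z>35)&(z<41)&(np.array(PX)[:,1]>203)&(np.array(PX)[:,0]<251)
    p=(y>-2.5)&(y<6)&(x>118)&(x<152)&(z>25)&(z<74)
    c=np.polyfit(x[p],z[p],1);r=z[p]-np.polyval(c,x[p])
    k=abs(r)<1.5;c=np.polyfit(x[p][k],z[p][k],1)
    if show: print(P[p].round(1).tolist())
    print('tooth top',np.median(z[t]).round(2),t.sum(),'pointer n',k.sum(),'x',x[p].min().round(),x[p].max().round(),'slope',c[0].round(3),'z@148',np.polyval(c,148).round(2))
    return np.median(z[t]),np.polyval(c,148),c[0]
E
python3 - <<'E'
from h import *
meas(load('sceneA'),1)
move_l(W(.090,0,.0655),.03); hold(.2); st()
im=avg(); np.savez('pics/p1.npz',**im); meas(im,1)
E
```

```text
[[118.0, -1.4, 68.8], [121.7, -2.2, 70.1], [120.8, -0.4, 69.7], [119.7, 1.4, 69.1], [120.6, 3.8, 71.7], [118.1, 5.0, 68.6], [123.8, -1.4, 69.8], [122.2, 0.1, 68.4], [122.8, 2.5, 70.4], [121.4, 4.1, 69.3], [120.5, 5.9, 68.8], [125.7, -0.7, 69.4], [125.0, 1.2, 69.3], [124.4, 3.1, 69.5], [123.1, 4.7, 68.5], [128.9, -1.6, 69.9], [128.4, 0.3, 70.2], [127.5, 2.1, 69.8], [125.9, 3.6, 68.2], [125.6, 5.6, 69.0], [130.6, -1.0, 69.0], [129.6, 0.7, 68.4], [129.9, 3.0, 70.1], [127.5, 4.2, 67.2], [125.6, 5.6, 65.1], [133.4, 0.0, 70.1], [132.7, 1.9, 69.9], [131.2, 3.4, 68.6], [135.9, -1.2, 69.4], [135.2, 0.7, 69.3], [134.7, 2.6, 69.6], [133.6, 4.3, 69.0], [137.4, -0.6, 68.2], [137.2, 1.4, 69.0], [136.7, 3.3, 69.2], [134.1, 4.5, 66.1], [140.5, -1.6, 68.6], [140.3, 0.4, 69.4], [139.5, 2.2, 69.1], [138.8, 4.1, 69.2], [143.1, -0.6, 69.2], [142.2, 1.2, 68.9], [142.2, 3.3, 70.1], [138.7, 4.1, 65.2], [146.2, -1.6, 69.7], [145.6, 0.3, 69.8], [144.0, 1.8, 68.3], [144.4, 4.1, 70.1], [147.8, -1.0, 68.8], [147.6, 1.0, 69.6], [146.8, 2.8, 69.3], [145.4, 4.4, 68.1], [148.2, -0.9, 65.6], [147.7, 1.0, 65.9], [148.
[... 582 characters left out ...]
], [124.2, 5.1, 47.5], [131.8, -0.7, 51.9], [129.9, 0.7, 49.9], [129.9, 2.9, 51.1], [128.3, 4.5, 49.5], [133.7, 0.0, 51.5], [133.5, 2.1, 52.3], [132.0, 3.7, 50.8], [136.8, -1.0, 51.8], [135.6, 0.7, 50.9], [134.8, 2.6, 50.7], [133.0, 4.0, 48.7], [138.2, -0.5, 50.3], [137.7, 1.5, 50.7], [136.7, 3.3, 50.2], [141.6, -1.4, 51.2], [140.2, 0.2, 50.0], [140.4, 2.5, 51.6], [139.2, 4.1, 50.5], [143.4, -0.7, 50.5], [141.9, 0.8, 49.0], [142.1, 3.1, 50.7], [139.2, 4.2, 46.8], [145.3, -0.0, 50.0], [144.5, 1.8, 49.7], [143.8, 3.7, 49.8], [146.7, -1.7, 47.3], [147.4, 0.8, 49.9], [146.6, 2.6, 49.6], [145.1, 4.2, 48.1], [146.6, 2.6, 45.6]]
tooth top 38.38 13 pointer n 42 x 118.0 147.0 slope -0.165 z@148 48.93
```

At rest the pointer's top measures 69.1 mm and the tooth's top 38.3 mm, so the needed sink is about 29.6 mm centre to centre. It has sunk 20.2 mm now by depth, 19.9 mm by plate geometry. I'll press further and re-measure.

```bash
python3 - <<'E'
from h import *
move_l(W(.090,0,.0620),.02); hold(.2); s=st()
im=avg(6); t,p,c=meas(im); drop=69.13-p
zt=1000*s['ee_pos'][2]-8; geo=150*np.sin(np.arctan((70.06-zt)/80.3)); print('drop depth',drop,'geo',geo)
cv2.imwrite('pics/p2.png',cv2.resize(np.clip(255*(im['F'][165:225,210:275]/255)**.6,0,255).astype('u1'),None,fx=10,fy=10,interpolation=cv2.INTER_NEAREST))
E
```

```text
t 16.78 mount [ 0.09   -0.0001  0.064 ] F [-4.5   1.14 11.57] gap 0.0004
tooth top 38.18 15 pointer n 41 x 119.0 146.0 slope -0.173 z@148 43.88
drop depth 25.254778276519893 geo 25.863792884676634
```

View pics/p2.png

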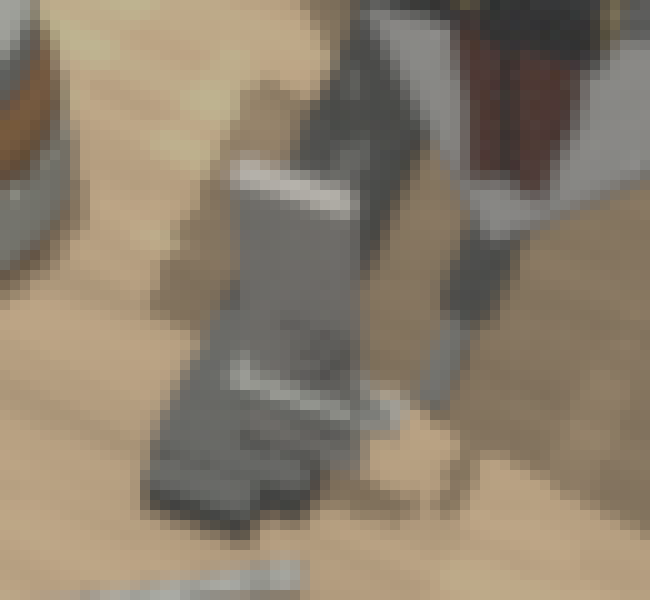

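The pointer tip (430,400) is still just above the tooth's level, whose end is at about (395,412). It needs about 4 mm more sink, which is about 2.3 mm at the tool.

```bash
python3 - <<'E'
from h import *
move_l(W(.090,0,.0597),.01); hold(.1); s=st()
im=avg(6); t,p,c=meas(im); drop=69.13-p
zt=1000*s['ee_pos'][2]-8; geo=150*np.sin(np.arctan((70.06-zt)/80.3)); print('drop depth',drop,'geo',geo,'error',p-2.5-(t-1.5))
cv2.imwrite('pics/p3.png',cv2.resize(np.clip(255*(im['F'][165:225,210:275]/255)**.6,0,255).astype('u1'),None,fx=10,fy=10,interpolation=cv2.INTER_NEAREST))
E
```

```text
t 17.57 mount [ 0.0898 -0.0001  0.0618] F [-6.36  1.05 12.34] gap 0.0003
tooth top 38.17 15 pointer n 42 x 119.0 146.0 slope -0.215 z@148 39.41
drop depth 29.715929905646412 geo 29.682125161571932 error 0.2415684237564264
```

View pics/p3.png

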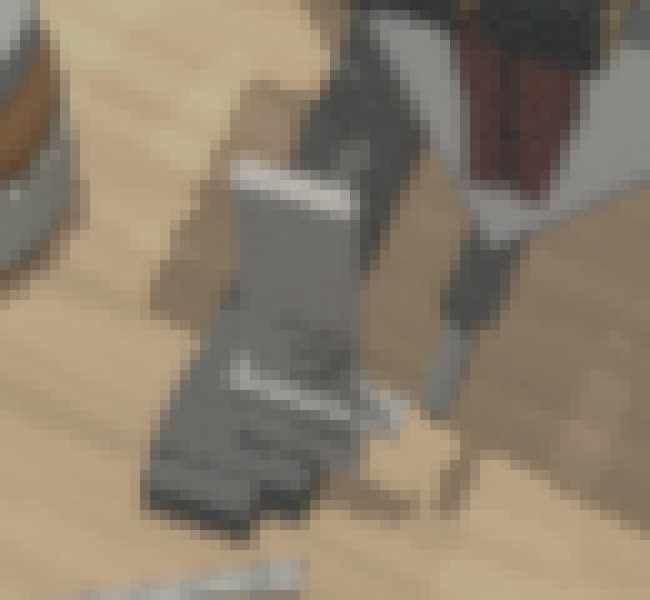

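The pointer tip (433,405) is now level with the tooth. The error is about +0.2 mm by depth, and the geometry gives a sink of 29.7 mm. I'll hold, then release slowly.

```bash
python3 - <<'E'
from h import *
hold(1.3); st(); meas(avg(4)); st()
move_l(W(.090,0,.085),.03); st()
move_l(W(.090,0,.15),.1); move_l(W(.0,.0,.25),.15); hold(.5); st()
im=avg(6); print(meas(im)); np.savez('pics/end.npz',**im); cv2.imwrite('pics/end.png',im['F'].astype('u1')); crop('end',200,380,60,240,4,'endc'); snap('top','tend')
E
```

```text
t 19.17 mount [ 0.0898 -0.0001  0.0618] F [-6.09  1.58 12.73] gap 0.0005
tooth top 38.1 17 pointer n 41 x 118.0 146.0 slope -0.202 z@148 39.88
t 19.37 mount [ 0.0898 -0.0001  0.0619] F [-6.23  0.57 11.43] gap 0.0
t 20.36 mount [0.0897 0.0001 0.0844] F [ 0.06  0.19 -0.23] gap 0.0006
t 22.71 mount [0.     0.     0.2499] F [0.45 0.69 0.29] gap 0.0003
tooth top 38.01 17 pointer n 44 x 118.0 149.0 slope -0.025 z@148 68.76
(np.float64(38.014285975045745), np.float64(68.7647343832834), np.float64(-0.02471971396235688))
```

View pics/endc.png

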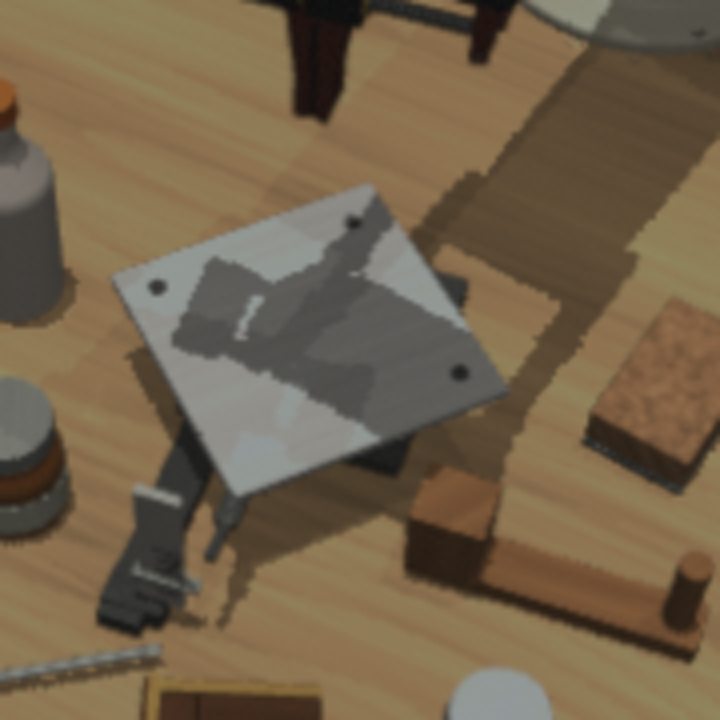

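View pics/end.png

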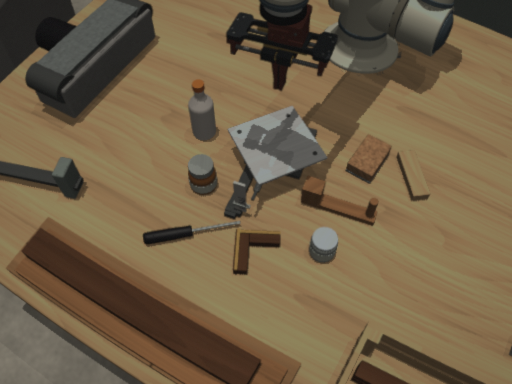

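The plate is back level with its corners at the starting pixels, and the tooth is unmoved at crop (170,578). The chock lies flat and clear of the plate, the bystanders are where they were, and the arm is clear. I'm handing it in.

```bash
python3 -c "
from h import *
st(); job_done()"
```

```text
t 23.06 mount [-0.   -0.    0.25] F [ 0.06  0.2  -0.38] gap 0.0009
the job is handed in; nothing more can be done
```

I pushed the chock out from under the plate, pressed the pointer down to the tooth, held it for over a second and released it. The job was handed in at 23.1 s of the 48 s allowed; it reported no verdict.

- **Chock:** I pushed it out by its pin with the closed fingertips. The wrist readings during the push stayed near 1 N. The block's centre ended at mount y of about 0.102–0.108 m by two readings of one picture (limit 0.085), lying flat.
- **Press:** I stepped down and measured at each step. The final sink was 29.7 mm, both by depth and by the plate's geometry. The pointer was about 0.2 mm above the tooth by depth on arrival and about 0.8 mm above in a second reading (tolerance 3.5 mm). I held it there for about 1.8 s at about 12 N.
- **After release:** The plate sprang back, with the pointer's top at 68.8 mm against 69.1 mm before, which is within the depth noise. The tooth's top read 38.0 mm against 38.3 mm, also within noise. The bystanders looked unmoved in the picture, and the arm was clear of everything.

No check failed. The two cameras' mount positions differed by about 2 mm, which is within the stated calibration.

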